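Sweep loose bottle caps into the catch pan

TASK

Three loose bottle caps lie on the bench: sweep all three along the bench with the fingertips, over the bevelled lip and wholly onto the flat floor of the open-fronted sheet-metal catch pan, and leave them lying flat there. Only push them, never pick them up or stand them on edge, and leave the two vials, the timer and the small cooling block where they stand.

Things in the scene. Friction and masses are not known exactly. Their poses are not given: they have to be found in the camera images.
- cap_1_center (a point): One of three loose identical black plastic screw caps for bottles, a plain ribbed disc of diameter 40 mm and height 18 mm, 20 g (may vary), lying flat with the closed face up. This point is the cap's centre, 9 mm above the face it lies on.
- cap_2_center (a point): One of three loose identical black plastic screw caps for bottles, a plain ribbed disc of diameter 40 mm and height 18 mm, 20 g (may vary), lying flat with the closed face up. This point is the cap's centre, 9 mm above the face it lies on.
- cap_3_center (a point): One of three loose identical black plastic screw caps for bottles, a plain ribbed disc of diameter 40 mm and height 18 mm, 20 g (may vary), lying flat with the closed face up. This point is the cap's centre, 9 mm above the face it lies on.
- cap_1: The body of the same cap; origin at the centre of its underside, z up along its axis.
- cap_2: The body of the same cap; origin at the centre of its underside, z up along its axis.
- cap_3: The body of the same cap; origin at the centre of its underside, z up along its axis.
- pan: Shallow bare sheet-metal catch pan on the left of the bench, fixed, open at its front (own -y, facing the robot's right within 0.3 rad). Flat floor 2 mm thick, x -100 to +100, y -60 to +60 mm; 3 mm walls, 33 mm high with the rolled rim, on the other three sides. A bevelled lip along the front (y -85 to -60) rises from table to floor. Origin: centre of the floor, at table height; z up.
- pan_mouth (a point): Middle of the floor's front edge, where the lip ends: 60 mm from the pan's origin along its -y, at floor height (2 mm); axes as the pan's.
- vial_small: Loose bystander: small upright white screw vial, diameter 16 mm, height 32 mm, 30 g, standing somewhere in the row of caps (caps and vial stand about 75 mm apart from one another along the world x direction, in any order); origin at the centre of its underside. Leave alone.
- vial_blue: Loose bystander: small upright screw vial with a blue cap, diameter 16 mm, height 32 mm, 30 g, beyond the caps; origin at the centre of its underside. Leave alone.
- timer: Loose bystander: square bench timer lying flat, 64 x 64 x 20 mm, beyond the caps; origin at the centre of its underside. Leave alone.
- blue_rack: Loose bystander: small plain cooling block, 40 x 60 x 28 mm, beyond the caps; origin at the centre of its underside. Leave alone.
Not all that is in view belongs to the job. What is shaped like the cap_2 but pink or purple is not meant. Leave any turquoise look-alike of the cap_1 alone.

How it is judged:
By the outcome, as a careful person would: the job done as asked, in the order asked, and still so for the second after the job is handed in, with the robot touching nothing.
It also fails if it takes over 72 s, if anything falls off the work surface, if the arm or the gripper's body presses on something with over 40 N, if the wrist force passes 120 N, or if a joint passes its speed limit or range.

ROBOT

A 7-joint arm with a two-finger parallel gripper is mounted at the origin on the work surface; the furniture and walls round the work are solid. World frame = base frame: x ahead of the robot, y to its left, z up, the work surface at z = 0. Lengths are in m, angles in rad, forces in N, time in s.
With the tool pointing down it reaches from about 0.425 to 0.875 m from the base axis. Payload 4.7 kg.
Tool frame: the origin (TCP) lies at the very end of the fingers, on their centre line; the grasp point (between the pads) lies 19 mm behind it; z points along the fingers, y is the line along which they close (so a half turn about z gives the same grasp; the last joint's range is limited). The gripper opens to 87 mm and grips with 3 to 60 N. Pads are 19 mm wide; open, the fingers measure 117 mm over their backs; the gripper's body (75 mm by 190 mm) begins 51 mm behind the grasp point.
Start: joints at [-1.247, 0.321, -0.07, 1.45, 0.023, 1.371, -0.057], TCP at [0.198, 0.619, 0.193] pointing down, gripper open.
Joint ranges: [-2.86, 2.86], [-0.3, 2.09], [-1.38, 1.24], [0.06, 2.45], [-1.56, 4.7], [0.09, 2.05], [-2.69, 2.69]. Speed limits (rad/s): [2.57, 2.57, 3.14, 3.14, 3.14, 3.14, 3.14].

INTERFACE

Orientations are given as a rotation vector (axis times angle).
In Python, from bench import ctrl, vision gives the robot as it stands.
- The arm moves only by the tool jog_arm, never from a script. Its argument "increments" is a list of rows, each an object of numbers: "tx", "ty", "tz": the shift along the tool's x, y, z in mm; "wx", "wy", "wz": the turn, a rotation vector about the tool's x, y, z in rad; "gripper": the opening, from 0 (shut) to 1 (fully open). In form: [{"tx": .., "ty": .., "tz": .., "wx": .., "wy": .., "wz": .., "gripper": ..}, ...]. A call has exactly 5 rows; each row is the pose to reach, as a shift and turn from the pose commanded when the call began, along the tool's axes at that moment; what a row does not reach only later rows make up. A row lasts 1/12 s, in which the tool goes at most 41.7 mm and 7.16 degrees, less where a joint would pass 70% of its speed; a pose out of reach is approached as far as the arm can. A call with a gripper value outside its range is refused whole. The fingers move at their own pace and stop on an object; "grip_force" is the grip in N (left out, the last holds). Time passes only in rows, so rows that repeat a pose let the fingers close, or fill a call up. It gives the time, the measured TCP pose, the force, the opening and the grip force at its end, in the units of the state.
- ctrl.get_state(): the state, without advancing time (a new reading comes with each control period).
- vision.get_image(name): name is "scene" or "top" or "wrist"; returns a dict with "color" (480x640x3 uint8, blue, green, red), "fx", "fy", "cx", "cy" (pixels), "k1" (the pictures are not rectified: a ray, as slopes to the right and down, at radius r is drawn at 1 + k1 r^2 times it, then the intrinsics apply), "extrinsics" (4x4, takes a point from world to camera coordinates). Camera axes: x right, y down, z forward; pixel columns grow to the right and rows downward; lengths in m; the calibration is good to about 2 mm. A picture is of the moment at which its call begins. There is no depth.
- ctrl.close_job(): hands the job in; it is judged then, once.
Trained networks look in the newest picture that a camera, given by its name, has taken for a name from the list of things; names that differ only in an ending like _2 or _b are one class to them, and where a whole thing is asked for, a point or a joint stands for the part that bears it (a point fixed in the world has none). Each returns a list of dicts, best first, with "conf" (0 to 1); they miss things now and then, are a little off and sometimes report something else, mostly with a low value. They report only what shows in the picture. A call takes as long as a camera call. They do not tell look-alikes from the thing itself.
- vision.spot_in(camera, thing): "bbox" ([left, top, right, bottom] in pixels, round what is visible of it).
The state is a dict: "time": time; "joint_positions": joint angles; "qd": joint speeds; "joint_torque": joint torques, N m; "position": TCP position; "tool_rot": TCP orientation; "ft_force": force on the tool from outside, world axes, zero at the start; "torque": the same for the moment, N m; "grip_width": opening from 0.0 (shut) to 1.0 (fully open); "grip_force": force on a finger pad.
Only numpy, scipy, OpenCV 4.12 (cv2) and the standard library are available. Lean on these libraries where they do the work, as an engineer would, in place of code of your own. Each camera call takes 0.05 s, during which the arm holds its last target. There are 200 camera calls.

## Working session

There is one attempt and no reset: what is moved stays moved. The work goes in short steps, Python scripts to look and compute and a tool call to move; the robot and the scene stay as the last step left them, time stands still between calls to the robot, and variables do not carry over. Pictures are saved under pics/ and viewed, at most 10 in all, crops included, and the job is handed in when it is done.

Besides the shell and the picture viewer there is one more tool, called after "Emit:" in YAML: its name, and indented under it one key for each argument. jog_arm: Moves the arm, as the interface text tells. Its arguments: {"type":"object","properties":{"increments":{"type":"array"},"grip_force":{"type":"number"}},"required":["increments"]}

```bash
mkdir -p pics; cat > h.py <<'E'
import numpy as np, cv2
from bench import ctrl, vision
def und(im,u,v):
    x=np.array([(u-im['cx'])/im['fx'],(v-im['cy'])/im['fy']]);p=x.copy()
    for _ in range(20): p=x/(1+im['k1']*(p@p))
    return p
def pt(im,u,v,z):
    E=np.array(im['extrinsics']);R,t=E[:3,:3],E[:3,3]
    d=R.T@np.r_[und(im,u,v),1];c=-R.T@t
    return c+d*(z-c[2])/d[2]
def px(im,P):
    E=np.array(im['extrinsics']);q=E[:3,:3]@np.array(P)+E[:3,3];p=q[:2]/q[2];p=p*(1+im['k1']*(p@p))
    return p[0]*im['fx']+im['cx'],p[1]*im['fy']+im['cy']
E
python3 - <<'E'
from h import *
s=ctrl.get_state();print(s['time'],s['position'],s['tool_rot'],s['grip_width'])
for n in ['top','scene']:
    im=vision.get_image(n);cv2.imwrite(f'pics/{n}0.png',im['color'])
    E=np.array(im['extrinsics']);print(n,-E[:3,:3].T@E[:3,3])
    for t,z in [('cap_1',.009),('vial_small',.016),('vial_blue',.016),('timer',.01),('blue_rack',.014),('pan',.01)]:
        for d in vision.spot_in(n,t):
            b=d['bbox'];print(t,round(d['conf'],2),np.round(b),pt(im,(b[0]+b[2])/2,(b[1]+b[3])/2,z).round(3))
E
```

```text
0.0 [0.19802757 0.61844089 0.19165438] [-4.84578692e-01 -3.10381227e+00  3.04096748e-03] 1.000975996473822
top [0.50387233 0.0389547  1.03393908]
cap_1 0.9 [397. 354. 422. 372.] [ 0.383 -0.11   0.009]
cap_1 0.89 [328. 147. 352. 169.] [0.76  0.004 0.009]
cap_1 0.88 [454. 221. 478. 246.] [ 0.614 -0.223  0.009]
cap_1 0.74 [412. 190. 435. 212.] [ 0.676 -0.147  0.009]
cap_1 0.67 [435. 269. 461. 292.] [ 0.529 -0.186  0.009]
cap_1 0.64 [440. 313. 464. 337.] [ 0.448 -0.189  0.009]
vial_blue 0.45 [378. 138. 386. 150.] [ 0.783 -0.074  0.016]
vial_blue 0.34 [441. 313. 463. 335.] [ 0.45  -0.187  0.016]
timer 0.68 [270. 124. 310. 163.] [0.79  0.096 0.01 ]
blue_rack 0.88 [417. 131. 448. 172.] [ 0.767 -0.167  0.014]
pan 0.67 [172. 199. 277. 330.] [0.568 0.22  0.01 ]
pan 0.35 [441. 314. 462. 335.] [ 0.449 -0.188  0.01 ]
scene [ 1.28823226 -0.49271144  1.01587025]
cap_1 0.75 [215. 300. 238. 319.] [ 0.62  -0.221  0.009]
cap_1 0.68 [190. 242. 206. 261.] [ 0.454 -0.19   0.009]
cap_1 0.61 [210. 261. 231. 282.] [ 0.531 -0.179  0.009]
cap_1 0.58 [263. 299. 281. 317.] [ 0.672 -0.146  0.009]
cap_1 0.58 [348. 291. 369. 311.] [0.762 0.    0.009]
cap_1 0.57 [203. 208. 223. 225.] [ 0.385 -0.111  0.009]
vial_blue 0.62 [190. 243. 210. 259.] [ 0.461 -0.188  0.016]
vial_blue 0.44 [331. 313. 338. 334.] [ 0.779 -0.074  0.016]
timer 0.8 [380. 272. 422. 308.] [0.793 0.086 0.01 ]
blue_rack 0.72 [273. 329. 309. 362.] [ 0.767 -0.168  0.014]
blue_rack 0.53 [189. 243. 206. 262.] [ 0.461 -0.194  0.014]
pan 0.9 [326. 160. 434. 242.] [0.577 0.217 0.01 ]
```

View pics/top0.png

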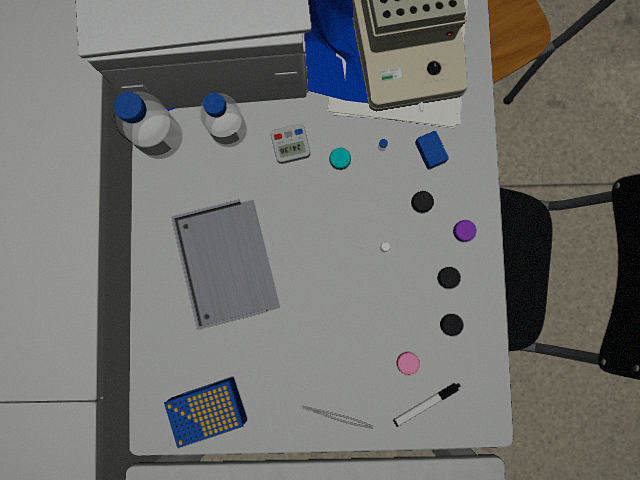

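View pics/scene0.png

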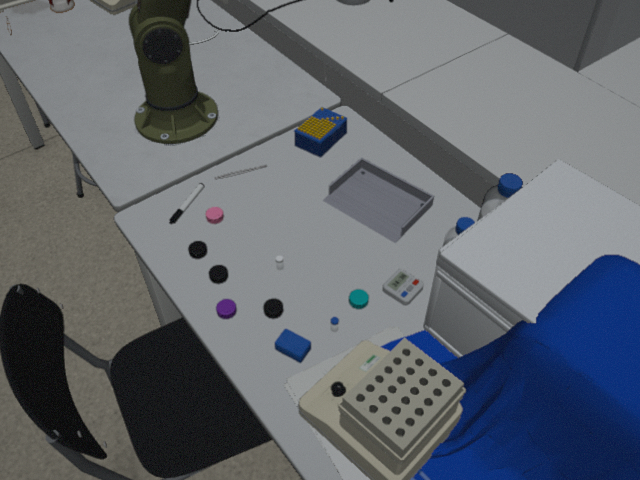

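The top view shows the three black caps at (423,201), (449,277) and (452,324). The white vial is at (385,246), and the purple, pink and turquoise decoys are separate. The pan is at (172–279, 200–328), with its front edge on the right. Next I'll measure the pan.

```bash
python3 - <<'E'
from h import *
im=vision.get_image('top');sc=vision.get_image('scene')
for n,z,i in [('A',(412,190,435,212),im),('B',(435,269,461,292),im),('C',(440,313,464,337),im)]:
    l,t,r,b=[int(k) for k in z];g=i['color'][t-8:b+8,l-8:r+8].max(2);m=(g<75).astype(np.uint8)
    k,lab,st,ce=cv2.connectedComponentsWithStats(m);j=1+st[1:,4].argmax();c=ce[j]+[l-8,t-8];print(n,c,st[j],pt(i,*c,.014).round(4))
print('vial',pt(im,385,246,.025).round(3))
a=cv2.resize(im['color'][190:340,160:300],None,fx=4,fy=4,interpolation=cv2.INTER_CUBIC)
cv2.imwrite('pics/pan.png',a)
# predict overlay
from itertools import product
th=0.25;o=np.array([.568,.215,0])
E
```

```text
A [422.03598972 201.49357326] [  7   9  23  22 389] [ 0.6736 -0.1437  0.014 ]
B [448.4475 277.2925] [ 10   6  24  22 400] [ 0.534  -0.1854  0.014 ]
C [451.26419753 324.4       ] [  8   9  23  22 405] [ 0.4497 -0.1865  0.014 ]
vial [ 0.593 -0.072  0.025]
```

View pics/pan.png

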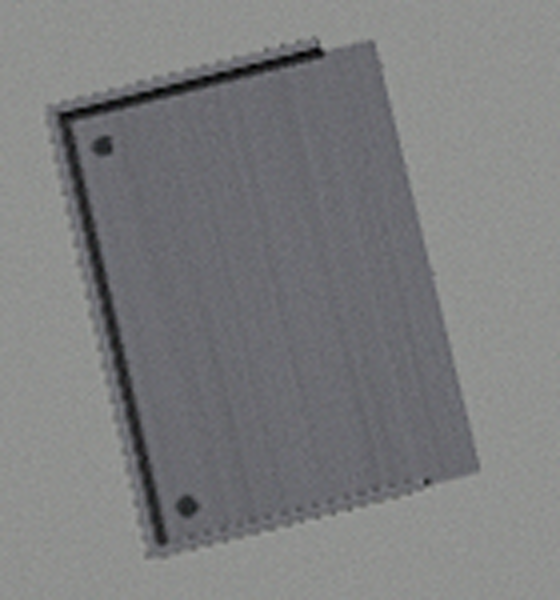

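```bash
cat >> h.py <<'E'
def pan(im):
    from scipy.optimize import least_squares
    P=np.array([[.1,-.085,0],[-.1,-.085,0],[.103,.063,.033],[-.103,.063,.033]])
    U=np.array([[253.5,200.5],[280,307.5],[172.5,217],[197,328.7]])
    def W(q,P):
        c,s=np.cos(q[2]),np.sin(q[2]);return np.array(P)@np.array([[c,s,0],[-s,c,0],[0,0,1]])+[q[0],q[1],0]
    r=least_squares(lambda q:np.ravel([px(im,p) for p in W(q,P)]-U),[.57,.22,.25])
    return r.x,r.fun,W
E
python3 - <<'E'
from h import *
im=vision.get_image('top')
q,f,W=pan(im);print(q.round(4),f.round(1))
R=np.array([[np.cos(q[2]),-np.sin(q[2])],[np.sin(q[2]),np.cos(q[2])]])
for n,c in dict(A=(.6736,-.1437),B=(.534,-.1854),C=(.4497,-.1865),vial=(.593,-.072),purple=(.614,-.223),pink=(.383,-.11),teal=(.76,.004)).items(): print(n,((np.array(c)-q[:2])@R*1000).round())
s=ctrl.get_state();print('tcp',((s['position'][:2]-q[:2])@R*1000).round(1),s['position'])
from scipy.spatial.transform import Rotation as Ro
M=Ro.from_rotvec(s['tool_rot']).as_matrix();print(M.round(3))
a=np.arctan2(M[1,1],M[0,1]);print('turn tool z by',a-q[2])
E
```

```text
[0.5679 0.2259 0.2216] [ 0.9  0.9 -0.2 -0.9 -0.7 -0.3  0.1  0.4]
A [  22. -384.]
B [-123. -394.]
C [-206. -376.]
vial [ -41. -296.]
purple [ -54. -448.]
pink [-254. -287.]
teal [ 139. -259.]
tcp [-274.3  464.9] [0.19821007 0.61908588 0.19282101]
[[-0.952  0.305  0.   ]
 [ 0.305  0.952  0.   ]
 [-0.     0.    -1.   ]]
turn tool z by 1.039407521857298
```

Emit:
jog_arm:
  increments:
    - {"wz":0.12,"gripper":0.32}
    - {"wz":0.24,"gripper":0.32}
    - {"wz":0.36,"gripper":0.32}
    - {"wz":0.48,"gripper":0.32}
    - {"wz":0.6,"gripper":0.32}

```text
validation failed for argument at $.in...
```

Emit:
jog_arm:
  increments:
    - {"wz":0.12,"gripper":0.32}
    - {"wz":0.24,"gripper":0.32}
    - {"wz":0.36,"gripper":0.32}
    - {"wz":0.44,"gripper":0.32}
    - {"wz":0.44,"gripper":0.32}

```text
validation failed for argument at $.in...
```

Emit:
jog_arm:
  increments:
    - {"tx":-36,"ty":12,"gripper":0.32}
    - {"tx":-72,"ty":24,"gripper":0.32}
    - {"tx":-108,"ty":36,"gripper":0.32}
    - {"tx":-144,"ty":48,"gripper":0.32}
    - {"tx":-180,"ty":60,"gripper":0.32}

```text
validation failed for argument at $.in...
```

Emit:
jog_arm:
  increments:
    - {"tx":-36,"ty":12,"gripper":0.32}
    - {"tx":-72,"ty":24,"gripper":0.32}
    - {"tx":-108,"ty":36,"gripper":0.32}
    - {"tx":-144,"ty":48,"gripper":0.32}
    - {"tx":-180,"ty":60,"gripper":0.32}

```text
validation failed for argument at $.in...
```

```bash
cat >> h.py <<'E'
Q=[.5679,.2259,.2216]
def tcp():
    from scipy.spatial.transform import Rotation as Ro
    s=ctrl.get_state();R=np.array([[np.cos(Q[2]),-np.sin(Q[2])],[np.sin(Q[2]),np.cos(Q[2])]])
    M=Ro.from_rotvec(s['tool_rot']).as_matrix()
    print('t',s['time'],'pan xy',((s['position'][:2]-Q[:2])@R*1000).round(1),'z',s['position'][2]*1000,'yaw err',np.arctan2(M[1,1],M[0,1])-Q[2],'tilt',M[2].round(3),'grip',s['grip_width'],s['ft_force'])
E
python3 -c "
from h import *
tcp()"
```

```text
t 0.85 pan xy [-274.2  464.8] z 192.82100513179563 yaw err 1.0394076841564848 tilt [-0.  0. -1.] grip 0.9985581695977602 [-0.55623795 -0.52451888  0.21859955]
```

Every row needs all the fields.

Emit:
jog_arm:
  increments:
    - {"tx":0,"ty":0,"tz":0,"wx":0,"wy":0,"wz":0.12,"gripper":0.32}
    - {"tx":0,"ty":0,"tz":0,"wx":0,"wy":0,"wz":0.24,"gripper":0.32}
    - {"tx":0,"ty":0,"tz":0,"wx":0,"wy":0,"wz":0.36,"gripper":0.32}
    - {"tx":0,"ty":0,"tz":0,"wx":0,"wy":0,"wz":0.48,"gripper":0.32}
    - {"tx":0,"ty":0,"tz":0,"wx":0,"wy":0,"wz":0.6,"gripper":0.32}

```text
time: 1.27
position: [0.1982, 0.6191, 0.1928]
tool_rot: [-1.389, -2.818, -0.0]
ft_force: [-0.5, -0.4, -0.4]
grip_width: 0.708
grip_force: 0.0
```

Emit:
jog_arm:
  increments:
    - {"tx":0,"ty":0,"tz":0,"wx":0,"wy":0,"wz":0.12,"gripper":0.32}
    - {"tx":0,"ty":0,"tz":0,"wx":0,"wy":0,"wz":0.24,"gripper":0.32}
    - {"tx":0,"ty":0,"tz":0,"wx":0,"wy":0,"wz":0.36,"gripper":0.32}
    - {"tx":0,"ty":0,"tz":0,"wx":0,"wy":0,"wz":0.44,"gripper":0.32}
    - {"tx":0,"ty":0,"tz":0,"wx":0,"wy":0,"wz":0.44,"gripper":0.32}

```text
time: 1.68
position: [0.1982, 0.6191, 0.1928]
tool_rot: [1.965, 2.451, 0.0]
ft_force: [-0.8, 0.6, -0.1]
grip_width: 0.357
grip_force: 0.0
```

Emit:
jog_arm:
  increments:
    - {"tx":-36,"ty":12,"tz":0,"wx":0,"wy":0,"wz":0,"gripper":0.32}
    - {"tx":-72,"ty":24,"tz":0,"wx":0,"wy":0,"wz":0,"gripper":0.32}
    - {"tx":-108,"ty":36,"tz":0,"wx":0,"wy":0,"wz":0,"gripper":0.32}
    - {"tx":-144,"ty":48,"tz":0,"wx":0,"wy":0,"wz":0,"gripper":0.32}
    - {"tx":-180,"ty":60,"tz":0,"wx":0,"wy":0,"wz":0,"gripper":0.32}

```text
time: 2.1
position: [0.2969, 0.455, 0.1929]
tool_rot: [-1.959, -2.456, -0.001]
ft_force: [1.3, 0.4, -0.3]
grip_width: 0.321
grip_force: 0.0
```

Emit:
jog_arm:
  increments:
    - {"tx":-36,"ty":12,"tz":0,"wx":0,"wy":0,"wz":0,"gripper":0.32}
    - {"tx":-72,"ty":24,"tz":0,"wx":0,"wy":0,"wz":0,"gripper":0.32}
    - {"tx":-108,"ty":36,"tz":0,"wx":0,"wy":0,"wz":0,"gripper":0.32}
    - {"tx":-144,"ty":48,"tz":0,"wx":0,"wy":0,"wz":0,"gripper":0.32}
    - {"tx":-180,"ty":60,"tz":0,"wx":0,"wy":0,"wz":0,"gripper":0.32}

```text
time: 2.52
position: [0.3949, 0.2925, 0.1931]
tool_rot: [-1.959, -2.456, -0.002]
ft_force: [0.7, 0.3, -0.5]
grip_width: 0.319
grip_force: 0.0
```

Emit:
jog_arm:
  increments:
    - {"tx":-36,"ty":12,"tz":0,"wx":0,"wy":0,"wz":0,"gripper":0.32}
    - {"tx":-72,"ty":24,"tz":0,"wx":0,"wy":0,"wz":0,"gripper":0.32}
    - {"tx":-108,"ty":36,"tz":0,"wx":0,"wy":0,"wz":0,"gripper":0.32}
    - {"tx":-144,"ty":48,"tz":0,"wx":0,"wy":0,"wz":0,"gripper":0.32}
    - {"tx":-180,"ty":60,"tz":0,"wx":0,"wy":0,"wz":0,"gripper":0.32}

```text
time: 2.93
position: [0.4929, 0.13, 0.1932]
tool_rot: [1.959, 2.456, 0.002]
ft_force: [1.1, 0.4, -0.1]
grip_width: 0.312
grip_force: 0.0
```

Emit:
jog_arm:
  increments:
    - {"tx":-36,"ty":12,"tz":0,"wx":0,"wy":0,"wz":0,"gripper":0.32}
    - {"tx":-72,"ty":24,"tz":0,"wx":0,"wy":0,"wz":0,"gripper":0.32}
    - {"tx":-108,"ty":36,"tz":0,"wx":0,"wy":0,"wz":0,"gripper":0.32}
    - {"tx":-144,"ty":48,"tz":0,"wx":0,"wy":0,"wz":0,"gripper":0.32}
    - {"tx":-180,"ty":60,"tz":0,"wx":0,"wy":0,"wz":0,"gripper":0.32}

```text
time: 3.35
position: [0.591, -0.0322, 0.1931]
tool_rot: [1.958, 2.456, 0.002]
ft_force: [0.8, 0.1, 0.3]
grip_width: 0.322
grip_force: 0.0
```

```bash
python3 -c "
from h import *
tcp()"
```

```text
t 3.35 pan xy [ -34.2 -256.9] z 193.1359622850701 yaw err 0.0028527272693533723 tilt [ 0.     0.001 -1.   ] grip 0.32222659390503555 [0.80547643 0.06609066 0.28050606]
```

Emit:
jog_arm:
  increments:
    - {"tx":-36,"ty":12,"tz":0,"wx":0,"wy":0,"wz":0,"gripper":0.32}
    - {"tx":-72,"ty":24,"tz":0,"wx":0,"wy":0,"wz":0,"gripper":0.32}
    - {"tx":-108,"ty":36,"tz":0,"wx":0,"wy":0,"wz":0,"gripper":0.32}
    - {"tx":-144,"ty":48,"tz":0,"wx":0,"wy":0,"wz":0,"gripper":0.32}
    - {"tx":-175,"ty":56,"tz":0,"wx":0,"wy":0,"wz":0,"gripper":0.32}

```text
time: 3.77
position: [0.6843, -0.1913, 0.1922]
tool_rot: [1.959, 2.455, -0.001]
ft_force: [0.0, -0.2, 0.5]
grip_width: 0.322
grip_force: 0.0
```

Emit:
jog_arm:
  increments:
    - {"tx":0,"ty":0,"tz":30,"wx":0,"wy":0,"wz":0,"gripper":0.32}
    - {"tx":0,"ty":0,"tz":65,"wx":0,"wy":0,"wz":0,"gripper":0.32}
    - {"tx":0,"ty":0,"tz":100,"wx":0,"wy":0,"wz":0,"gripper":0.32}
    - {"tx":0,"ty":0,"tz":130,"wx":0,"wy":0,"wz":0,"gripper":0.32}
    - {"tx":0,"ty":0,"tz":150,"wx":0,"wy":0,"wz":0,"gripper":0.32}

```text
time: 4.18
position: [0.6814, -0.1883, 0.0387]
tool_rot: [-1.957, -2.452, 0.002]
ft_force: [0.3, 0.9, 0.6]
grip_width: 0.317
grip_force: 0.0
```

```bash
python3 - <<'E'
from h import *
tcp()
im=vision.get_image('top');cv2.imwrite('pics/t2.png',cv2.resize(im['color'][150:360,340:500],None,fx=3,fy=3))
E
```

```text
t 4.1833 pan xy [  19.7 -429. ] z 38.73673985830859 yaw err 0.0023049049175244696 tilt [ 0.002 -0.004 -1.   ] grip 0.31742304147868317 [0.2541811  0.86049752 0.58426683]
```

View pics/t2.png

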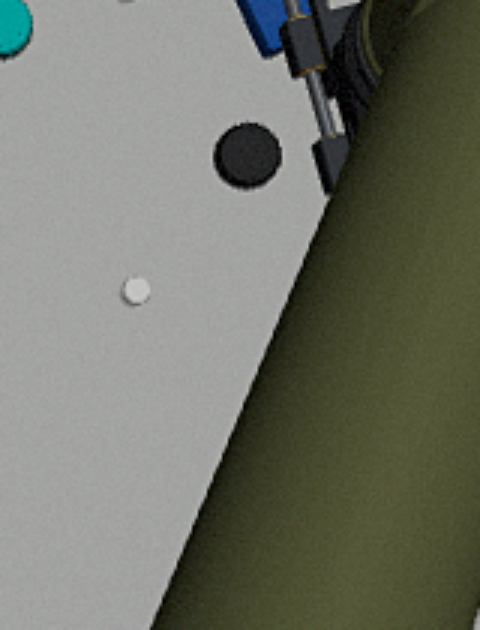

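The gripper is behind cap A, seen at (247,155) in the crop. The white vial at (136,290) is clear of it. Lowering now.

Emit:
jog_arm:
  increments:
    - {"tx":0,"ty":0,"tz":12,"wx":0,"wy":0,"wz":0,"gripper":0.32}
    - {"tx":0,"ty":0,"tz":22,"wx":0,"wy":0,"wz":0,"gripper":0.32}
    - {"tx":0,"ty":0,"tz":30,"wx":0,"wy":0,"wz":0,"gripper":0.32}
    - {"tx":0,"ty":0,"tz":34,"wx":0,"wy":0,"wz":0,"gripper":0.32}
    - {"tx":0,"ty":0,"tz":34,"wx":0,"wy":0,"wz":0,"gripper":0.32}

```text
time: 4.65
position: [0.6831, -0.1891, 0.0084]
tool_rot: [-1.962, -2.453, 0.0]
ft_force: [-0.9, 0.3, -1.0]
grip_width: 0.322
grip_force: 0.0
```

```bash
python3 -c "
from h import *
tcp()"
```

```text
t 4.65 pan xy [  21.2 -430.2] z 8.446829131842652 yaw err -0.00012328458306817835 tilt [ 0. -0. -1.] grip 0.3220071724191752 [-0.87846499  0.27435544 -1.04531486]
```

Emit:
jog_arm:
  increments:
    - {"tx":8,"ty":1,"tz":0,"wx":0,"wy":0,"wz":0,"gripper":0.32}
    - {"tx":20,"ty":2,"tz":0,"wx":0,"wy":0,"wz":0,"gripper":0.32}
    - {"tx":35,"ty":4,"tz":0,"wx":0,"wy":0,"wz":0,"gripper":0.32}
    - {"tx":53,"ty":6,"tz":0,"wx":0,"wy":0,"wz":0,"gripper":0.32}
    - {"tx":72,"ty":9,"tz":0,"wx":0,"wy":0,"wz":0,"gripper":0.32}

```text
time: 5.07
position: [0.6763, -0.1146, 0.0094]
tool_rot: [1.962, 2.454, 0.002]
ft_force: [-0.5, -0.1, 0.1]
grip_width: 0.322
grip_force: 0.0
```

Emit:
jog_arm:
  increments:
    - {"tx":20,"ty":2,"tz":0,"wx":0,"wy":0,"wz":0,"gripper":0.32}
    - {"tx":40,"ty":5,"tz":0,"wx":0,"wy":0,"wz":0,"gripper":0.32}
    - {"tx":60,"ty":7,"tz":0,"wx":0,"wy":0,"wz":0,"gripper":0.32}
    - {"tx":80,"ty":10,"tz":0,"wx":0,"wy":0,"wz":0,"gripper":0.32}
    - {"tx":100,"ty":12,"tz":0,"wx":0,"wy":0,"wz":0,"gripper":0.32}

```text
time: 5.48
position: [0.6659, -0.0131, 0.0094]
tool_rot: [-1.96, -2.455, -0.003]
ft_force: [0.3, 0.1, -0.7]
grip_width: 0.322
grip_force: 0.0
```

Emit:
jog_arm:
  increments:
    - {"tx":20,"ty":2,"tz":0,"wx":0,"wy":0,"wz":0,"gripper":0.32}
    - {"tx":40,"ty":5,"tz":0,"wx":0,"wy":0,"wz":0,"gripper":0.32}
    - {"tx":60,"ty":8,"tz":0,"wx":0,"wy":0,"wz":0,"gripper":0.32}
    - {"tx":80,"ty":11,"tz":0,"wx":0,"wy":0,"wz":0,"gripper":0.32}
    - {"tx":100,"ty":14,"tz":0,"wx":0,"wy":0,"wz":0,"gripper":0.32}

```text
time: 5.9
position: [0.6572, 0.0875, 0.0094]
tool_rot: [-1.96, -2.455, -0.002]
ft_force: [0.3, 0.1, -1.2]
grip_width: 0.319
grip_force: 0.0
```

```bash
python3 - <<'E'
from h import *
tcp()
im=vision.get_image('top');cv2.imwrite('pics/t3.png',im['color'])
E
```

```text
t 5.9 pan xy [  56.6 -154.7] z 9.406386198463998 yaw err 0.0017113262704685772 tilt [ 0.001  0.001 -1.   ] grip 0.31896058541967615 [ 0.25094682  0.11868284 -1.19562304]
```

View pics/t3.png

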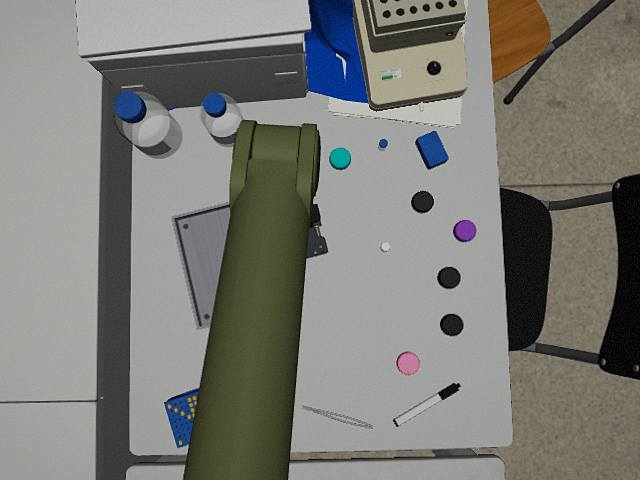

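Cap A is still at (423,202), so the fingers passed it without touching. I need to find out why, so I'll check the wrist view and cap A's exact position.

```bash
python3 - <<'E'
from h import *
i=vision.get_image('top')
for l,t,r,b in [(412,190,435,212),(435,269,461,292),(440,313,464,337)]:
    g=i['color'][t-8:b+8,l-8:r+8].max(2);m=(g<75).astype(np.uint8)
    k,lab,st,ce=cv2.connectedComponentsWithStats(m);j=1+st[1:,4].argmax();c=ce[j]+[l-8,t-8];print(c,pt(i,*c,.014).round(4))
w=vision.get_image('wrist');s=vision.get_image('scene')
p=ctrl.get_state()['position'];print('tcp in wrist',px(w,p),'scene',px(s,p))
u,v=[int(k) for k in px(s,p)]
c=cv2.resize(s['color'][v-75:v+75,u-75:u+75],(480,480))
cv2.imwrite('pics/w3.png',cv2.resize(np.hstack([cv2.resize(w['color'],(640,480)),c]),(800,343)))
E
```

```text
[422.015625   201.52864583] [ 0.6736 -0.1437  0.014 ]
[448.37017995 277.27506427] [ 0.5341 -0.1852  0.014 ]
[451.16541353 324.34085213] [ 0.4499 -0.1863  0.014 ]
tcp in wrist (np.float64(318.8143228457227), np.float64(282.729403140157)) scene (np.float64(358.01707510804897), np.float64(249.07370981122264))
```

View pics/w3.png

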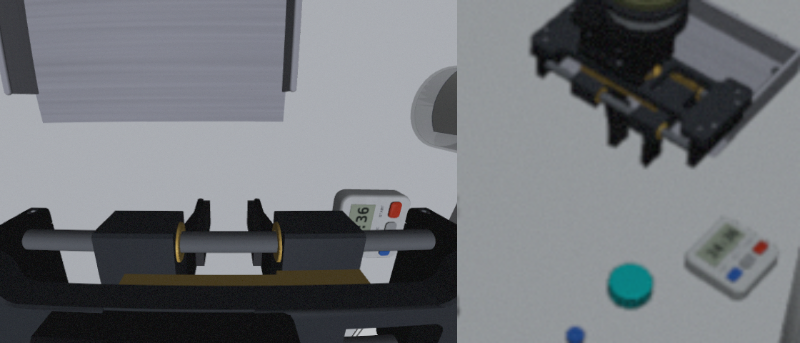

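```bash
python3 - <<'E'
from h import *
w=vision.get_image('wrist');s=vision.get_image('scene');p=np.array(ctrl.get_state()['position'])
q,f,W=Q,0,pan(vision.get_image('top'))[2]
for P in W(Q,[[-.1,-.085,0],[.1,-.085,0]]): print('lip in wrist',np.round(px(w,P),1))
E=np.array(w['extrinsics']);print('wrist cam',(-E[:3,:3].T@E[:3,3]).round(3),'fwd',E[2,:3].round(2))
for dz in (0,.01,.02,.03): 
    print(dz,[np.round(px(s,p+np.r_[np.cos(Q[2])*a,np.sin(Q[2])*a,dz]),1) for a in (-.024,0,.024)],[np.round(px(w,p+np.r_[np.cos(Q[2])*a,np.sin(Q[2])*a,dz]),1) for a in (-.014,.014)])
cv2.imwrite('pics/w4.png',cv2.resize(s['color'][200:280,310:410],(800,640))[:600])
E
```

```text
lip in wrist [ 64.2 158.1]
lip in wrist [393.8 156.7]
wrist cam [0.639 0.164 0.202] fwd [ 0.07 -0.28 -0.96]
0 [array([348.2, 244.4]), array([357. , 249.8]), array([366. , 255.4])] [array([297.3, 277.9]), array([341.8, 278. ])]
0.01 [array([348.3, 241.3]), array([357.2, 246.8]), array([366.2, 252.3])] [array([296.3, 284.5]), array([342.9, 284.6])]
0.02 [array([348.5, 238.2]), array([357.4, 243.7]), array([366.5, 249.3])] [array([295.1, 291.7]), array([344.1, 291.9])]
0.03 [array([348.6, 235.1]), array([357.6, 240.6]), array([366.7, 246.2])] [array([293.8, 299.8]), array([345.4, 299.9])]
```

View pics/w4.png

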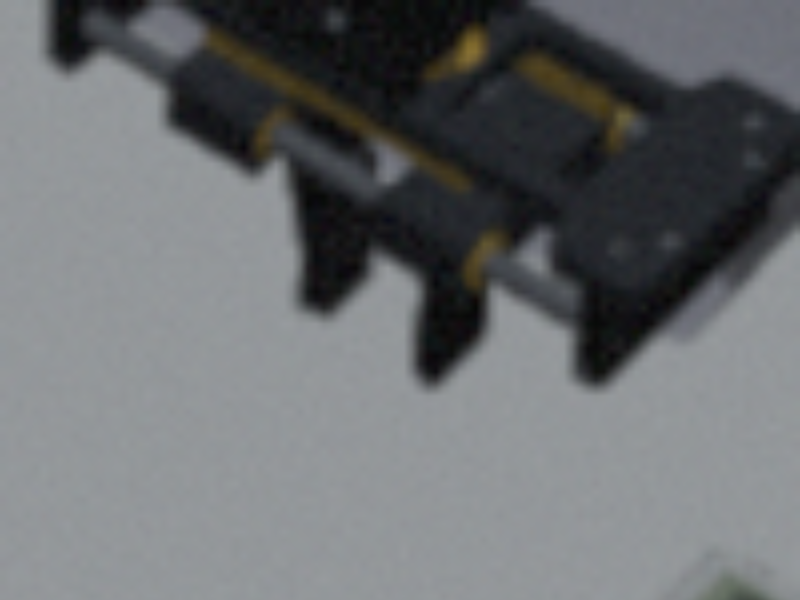

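The fingertips sit about 20 mm above the reported TCP in the scene view: tips at (350.6,239) and (363.8,248), TCP predicted at row 250. They passed over the 18 mm cap. I'll go back behind cap A and feel for the table carefully, watching the force.

Emit:
jog_arm:
  increments:
    - {"tx":-5,"ty":0,"tz":-30,"wx":0,"wy":0,"wz":0,"gripper":0.32}
    - {"tx":-45,"ty":-5,"tz":-40,"wx":0,"wy":0,"wz":0,"gripper":0.32}
    - {"tx":-80,"ty":-10,"tz":-40,"wx":0,"wy":0,"wz":0,"gripper":0.32}
    - {"tx":-115,"ty":-15,"tz":-40,"wx":0,"wy":0,"wz":0,"gripper":0.32}
    - {"tx":-150,"ty":-20,"tz":-40,"wx":0,"wy":0,"wz":0,"gripper":0.32}

```text
time: 6.67
position: [0.6711, -0.07, 0.0495]
tool_rot: [1.964, 2.45, 0.001]
ft_force: [0.5, 0.3, -0.5]
grip_width: 0.323
grip_force: 0.0
```

Emit:
jog_arm:
  increments:
    - {"tx":-35,"ty":-5,"tz":0,"wx":0,"wy":0,"wz":0,"gripper":0.32}
    - {"tx":-70,"ty":-10,"tz":0,"wx":0,"wy":0,"wz":0,"gripper":0.32}
    - {"tx":-105,"ty":-14,"tz":0,"wx":0,"wy":0,"wz":0,"gripper":0.32}
    - {"tx":-125,"ty":-15,"tz":0,"wx":0,"wy":0,"wz":0,"gripper":0.32}
    - {"tx":-125,"ty":-15,"tz":20,"wx":0,"wy":0,"wz":0,"gripper":0.32}

```text
time: 7.08
position: [0.6849, -0.2041, 0.0335]
tool_rot: [1.969, 2.434, -0.002]
ft_force: [0.4, -1.6, 0.1]
grip_width: 0.316
grip_force: 0.0
```

Emit:
jog_arm:
  increments:
    - {"tx":0,"ty":0,"tz":8,"wx":0,"wy":0,"wz":0,"gripper":0.32}
    - {"tx":0,"ty":0,"tz":15,"wx":0,"wy":0,"wz":0,"gripper":0.32}
    - {"tx":0,"ty":0,"tz":20,"wx":0,"wy":0,"wz":0,"gripper":0.32}
    - {"tx":0,"ty":0,"tz":23,"wx":0,"wy":0,"wz":0,"gripper":0.32}
    - {"tx":0,"ty":0,"tz":25,"wx":0,"wy":0,"wz":0,"gripper":0.32}

```text
time: 7.5
position: [0.6841, -0.1908, 0.0035]
tool_rot: [-1.961, -2.454, -0.001]
ft_force: [0.4, 0.7, 0.3]
grip_width: 0.317
grip_force: 0.0
```

```bash
python3 - <<'E'
from h import *
vision.get_image('wrist');tcp()
s=vision.get_image('scene');p=np.array(ctrl.get_state()['position'])
for dz in (0,.02): print(px(s,p+np.r_[0,0,dz]))
u,v=[int(k) for k in px(s,p)];print(u,v)
cv2.imwrite('pics/w5.png',cv2.resize(s['color'][v-45:v+30,u-50:u+50],(800,600)))
E
```

```text
t 7.55 pan xy [  21.6 -432.3] z 3.408711880754166 yaw err 0.0008947449684996445 tilt [ 0. -0. -1.] grip 0.3211455667590803 [-0.30684777  0.54079071 -0.1139488 ]
(np.float64(256.7623808809079), np.float64(325.2327004877085))
(np.float64(255.92015599986178), np.float64(319.4899786273174))
256 325
```

View pics/w5.png

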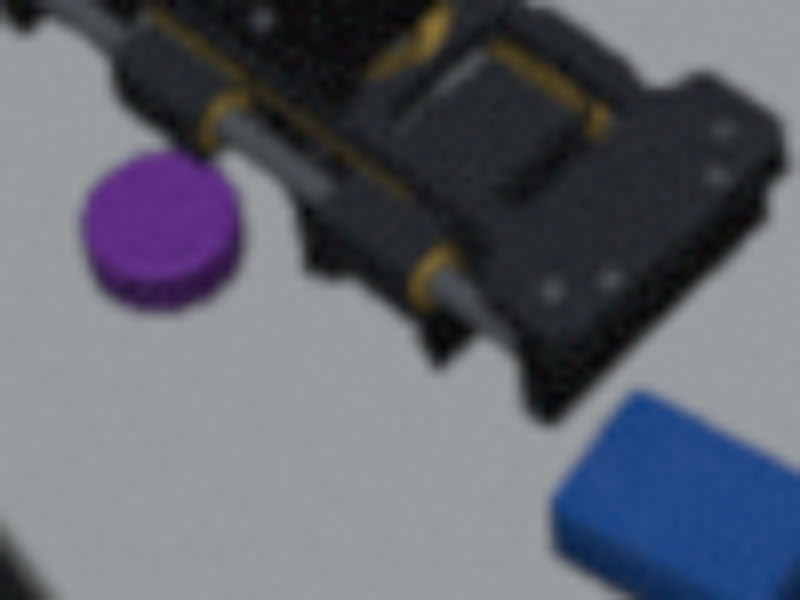

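The tips at (246.6,314) and (261,325.6) are again about 20 mm above the reported TCP. Lowering in small steps while checking force.

Emit:
jog_arm:
  increments:
    - {"tx":0,"ty":0,"tz":3,"wx":0,"wy":0,"wz":0,"gripper":0.32}
    - {"tx":0,"ty":0,"tz":6,"wx":0,"wy":0,"wz":0,"gripper":0.32}
    - {"tx":0,"ty":0,"tz":9,"wx":0,"wy":0,"wz":0,"gripper":0.32}
    - {"tx":0,"ty":0,"tz":11,"wx":0,"wy":0,"wz":0,"gripper":0.32}
    - {"tx":0,"ty":0,"tz":12,"wx":0,"wy":0,"wz":0,"gripper":0.32}

```text
time: 8.02
position: [0.6836, -0.1921, -0.0087]
tool_rot: [-1.963, -2.452, 0.0]
ft_force: [-0.3, -0.0, -0.1]
grip_width: 0.318
grip_force: 0.0
```

Emit:
jog_arm:
  increments:
    - {"tx":0,"ty":0,"tz":1,"wx":0,"wy":0,"wz":0,"gripper":0.32}
    - {"tx":0,"ty":0,"tz":2,"wx":0,"wy":0,"wz":0,"gripper":0.32}
    - {"tx":0,"ty":0,"tz":3,"wx":0,"wy":0,"wz":0,"gripper":0.32}
    - {"tx":0,"ty":0,"tz":3,"wx":0,"wy":0,"wz":0,"gripper":0.32}
    - {"tx":0,"ty":0,"tz":3,"wx":0,"wy":0,"wz":0,"gripper":0.32}

```text
time: 8.43
position: [0.6838, -0.1922, -0.0112]
tool_rot: [1.963, 2.453, 0.0]
ft_force: [0.0, 0.3, 0.3]
grip_width: 0.319
grip_force: 0.0
```

Emit:
jog_arm:
  increments:
    - {"tx":8,"ty":1,"tz":0,"wx":0,"wy":0,"wz":0,"gripper":0.32}
    - {"tx":18,"ty":2,"tz":0,"wx":0,"wy":0,"wz":0,"gripper":0.32}
    - {"tx":30,"ty":3,"tz":0,"wx":0,"wy":0,"wz":0,"gripper":0.32}
    - {"tx":45,"ty":5,"tz":0,"wx":0,"wy":0,"wz":0,"gripper":0.32}
    - {"tx":60,"ty":7,"tz":0,"wx":0,"wy":0,"wz":0,"gripper":0.32}

```text
time: 8.85
position: [0.6775, -0.1297, -0.0112]
tool_rot: [-1.962, -2.453, -0.001]
ft_force: [0.1, -0.0, 0.2]
grip_width: 0.318
grip_force: 0.0
```

```bash
cat >> h.py <<'E'
def caps(n='top'):
    im=vision.get_image(n);R=np.array([[np.cos(Q[2]),-np.sin(Q[2])],[np.sin(Q[2]),np.cos(Q[2])]])
    for d in vision.spot_in(n,'cap_1'):
        b=d['bbox'];l,t,r,e=[int(k) for k in b];c=im['color'][(t+e)//2-3:(t+e)//2+4,(l+r)//2-3:(l+r)//2+4].reshape(-1,3).mean(0)
        if c.max()<80 and d['conf']>.3: print(n,np.round(b),'conf',round(d['conf'],2),'pan',((pt(im,(l+r)/2,(t+e)/2,.011)[:2]-Q[:2])@R*1000).round())
    return im
E
python3 -c "
from h import *
tcp();caps();caps('scene');caps('wrist')"
```

```text
t 8.85 pan xy [  28.7 -371. ] z -11.196443143631406 yaw err 0.00025363310425724483 tilt [ 0.001  0.    -1.   ] grip 0.31848244749148 [ 0.06407435 -0.01903793  0.22428244]
top [452. 315. 465. 336.] conf 0.57 pan [-210. -388.]
scene [263. 300. 283. 320.] conf 0.72 pan [  24. -389.]
scene [189. 242. 208. 260.] conf 0.69 pan [-203. -380.]
scene [210. 265. 230. 286.] conf 0.62 pan [-118. -397.]
wrist [292. 274. 344. 327.] conf 0.74 pan [  27. -379.]
wrist [ 68. 288. 107. 323.] conf 0.64 pan [-108. -383.]
```

Cap A still hasn't moved, so the tips are still above it. I'll back off behind it and feel for the table by force.

Emit:
jog_arm:
  increments:
    - {"tx":0,"ty":0,"tz":-15,"wx":0,"wy":0,"wz":0,"gripper":0.32}
    - {"tx":-20,"ty":-2,"tz":-15,"wx":0,"wy":0,"wz":0,"gripper":0.32}
    - {"tx":-40,"ty":-5,"tz":-15,"wx":0,"wy":0,"wz":0,"gripper":0.32}
    - {"tx":-65,"ty":-8,"tz":-15,"wx":0,"wy":0,"wz":0,"gripper":0.32}
    - {"tx":-70,"ty":-8,"tz":-5,"wx":0,"wy":0,"wz":0,"gripper":0.32}

```text
time: 9.57
position: [0.6859, -0.2104, -0.0025]
tool_rot: [1.966, 2.441, -0.003]
ft_force: [-1.1, -1.2, -0.3]
grip_width: 0.318
grip_force: 0.0
```

Emit:
jog_arm:
  increments:
    - {"tx":0,"ty":0,"tz":3,"wx":0,"wy":0,"wz":0,"gripper":0.32}
    - {"tx":0,"ty":0,"tz":5,"wx":0,"wy":0,"wz":0,"gripper":0.32}
    - {"tx":0,"ty":0,"tz":6,"wx":0,"wy":0,"wz":0,"gripper":0.32}
    - {"tx":0,"ty":0,"tz":7,"wx":0,"wy":0,"wz":0,"gripper":0.32}
    - {"tx":0,"ty":0,"tz":8,"wx":0,"wy":0,"wz":0,"gripper":0.32}

```text
time: 9.98
position: [0.6855, -0.2003, -0.0142]
tool_rot: [-1.96, -2.455, -0.001]
ft_force: [0.5, -0.3, 0.1]
grip_width: 0.32
grip_force: 0.0
```

Emit:
jog_arm:
  increments:
    - {"tx":0,"ty":0,"tz":1,"wx":0,"wy":0,"wz":0,"gripper":0.32}
    - {"tx":0,"ty":0,"tz":2,"wx":0,"wy":0,"wz":0,"gripper":0.32}
    - {"tx":0,"ty":0,"tz":3,"wx":0,"wy":0,"wz":0,"gripper":0.32}
    - {"tx":0,"ty":0,"tz":3,"wx":0,"wy":0,"wz":0,"gripper":0.32}
    - {"tx":0,"ty":0,"tz":3,"wx":0,"wy":0,"wz":0,"gripper":0.32}

```text
time: 10.4
position: [0.6851, -0.2021, -0.0173]
tool_rot: [-1.963, -2.453, -0.0]
ft_force: [-0.5, 0.6, -0.5]
grip_width: 0.323
grip_force: 0.0
```

Emit:
jog_arm:
  increments:
    - {"tx":0,"ty":0,"tz":1,"wx":0,"wy":0,"wz":0,"gripper":0.32}
    - {"tx":0,"ty":0,"tz":2,"wx":0,"wy":0,"wz":0,"gripper":0.32}
    - {"tx":0,"ty":0,"tz":3,"wx":0,"wy":0,"wz":0,"gripper":0.32}
    - {"tx":0,"ty":0,"tz":3,"wx":0,"wy":0,"wz":0,"gripper":0.32}
    - {"tx":0,"ty":0,"tz":3,"wx":0,"wy":0,"wz":0,"gripper":0.32}

```text
time: 10.82
position: [0.685, -0.2021, -0.0204]
tool_rot: [-1.963, -2.453, 0.0]
ft_force: [0.5, 0.0, -0.3]
grip_width: 0.322
grip_force: 0.0
```

Emit:
jog_arm:
  increments:
    - {"tx":0,"ty":0,"tz":1,"wx":0,"wy":0,"wz":0,"gripper":0.32}
    - {"tx":0,"ty":0,"tz":2,"wx":0,"wy":0,"wz":0,"gripper":0.32}
    - {"tx":0,"ty":0,"tz":3,"wx":0,"wy":0,"wz":0,"gripper":0.32}
    - {"tx":0,"ty":0,"tz":3,"wx":0,"wy":0,"wz":0,"gripper":0.32}
    - {"tx":0,"ty":0,"tz":3,"wx":0,"wy":0,"wz":0,"gripper":0.32}

```text
time: 11.23
position: [0.685, -0.2021, -0.0234]
tool_rot: [-1.963, -2.453, 0.0]
ft_force: [-0.1, -0.1, -0.4]
grip_width: 0.323
grip_force: 0.0
```

```bash
python3 - <<'E'
from h import *
tcp();s=vision.get_image('scene');p=np.array(ctrl.get_state()['position'])
u,v=[int(k) for k in px(s,p)];print(u,v)
for dz in (0,.02,.04): print(px(s,p+np.r_[0,0,dz]))
cv2.imwrite('pics/w6.png',cv2.resize(s['color'][v-60:v+15,u-50:u+50],(800,600)))
E
```

```text
t 11.2333 pan xy [  20.2 -443.3] z -23.37591760072112 yaw err -0.0005719865187321094 tilt [ 0. -0. -1.] grip 0.32267463570839244 [-0.12553849 -0.11564369 -0.35426385]
253 335
(np.float64(253.56376005979848), np.float64(335.940263343728))
(np.float64(252.6914157114336), np.float64(330.410666151242))
(np.float64(251.7972546376084), np.float64(324.7386840814857))
```

View pics/w6.png

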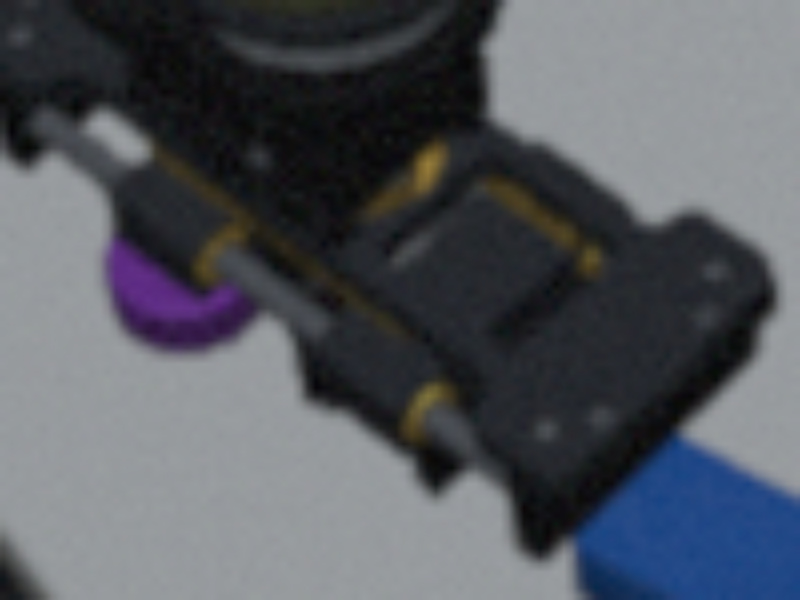

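```bash
python3 - <<'E'
from h import *
s=vision.get_image('scene');_,_,W=pan(vision.get_image('top'))
for P in ([.115,-.480],[.115,-.470],[.105,-.480]):
    for z in (.03,.05,.07,.09): print(P,z,np.round(px(s,W(Q,[[P[0],P[1],z]])[0]),1))
for x in (.02-.016,.02+.016):
    for z in (0,.01,.02): print('tip',x,z,np.round(px(s,W(Q,[[x,-.443-.0095,z]])[0]),1))
for d in vision.spot_in('scene','blue_rack')+vision.spot_in('top','blue_rack'): print(d)
caps('scene')
E
```

```text
[0.115, -0.48] 0.03 [274.6 362. ]
[0.115, -0.48] 0.05 [274.  356.4]
[0.115, -0.48] 0.07 [273.3 350.5]
[0.115, -0.48] 0.09 [272.6 344.6]
[0.115, -0.47] 0.03 [278.3 358.3]
[0.115, -0.47] 0.05 [277.7 352.6]
[0.115, -0.47] 0.07 [277.1 346.8]
[0.115, -0.47] 0.09 [276.5 340.8]
[0.105, -0.48] 0.03 [270.6 358.9]
[0.105, -0.48] 0.05 [269.9 353.2]
[0.105, -0.48] 0.07 [269.1 347.4]
[0.105, -0.48] 0.09 [268.4 341.4]
tip 0.004 0 [243.3 328. ]
tip 0.004 0.01 [242.8 325.2]
tip 0.004 0.02 [242.3 322.3]
tip 0.036000000000000004 0 [255.1 337. ]
tip 0.036000000000000004 0.01 [254.7 334.2]
tip 0.036000000000000004 0.02 [254.3 331.4]
{'bbox': [273.2, 328.3, 310.5, 363.2], 'conf': 0.86}
{'bbox': [416.5, 131.7, 436.0, 172.0], 'conf': 0.96}
scene [192. 245. 207. 257.] conf 0.73 pan [-201. -378.]
```

Tips are now about 8 mm above the bench and the gripper body is at about 80 mm, clear of the block. Pushing cap A.

Emit:
jog_arm:
  increments:
    - {"tx":8,"ty":1,"tz":0,"wx":0,"wy":0,"wz":0,"gripper":0.32}
    - {"tx":20,"ty":2,"tz":0,"wx":0,"wy":0,"wz":0,"gripper":0.32}
    - {"tx":34,"ty":3,"tz":0,"wx":0,"wy":0,"wz":0,"gripper":0.32}
    - {"tx":50,"ty":4,"tz":0,"wx":0,"wy":0,"wz":0,"gripper":0.32}
    - {"tx":70,"ty":6,"tz":0,"wx":0,"wy":0,"wz":0,"gripper":0.32}

```text
time: 12.0
position: [0.6752, -0.131, -0.0233]
tool_rot: [-1.963, -2.453, -0.0]
ft_force: [-1.1, -0.4, 0.1]
grip_width: 0.319
grip_force: 0.0
```

```bash
python3 -c "
from h import *
tcp();caps();caps('scene');caps('wrist')"
```

```text
t 12.0 pan xy [  26.2 -371.8] z -23.266849883685715 yaw err -0.0005954750596438296 tilt [ 0. -0. -1.] grip 0.3191066402321351 [-1.07725235 -0.4377287   0.14826158]
top [449. 319. 464. 336.] conf 0.75 pan [-212. -384.]
top [392. 193. 404. 213.] conf 0.57 pan [  31. -340.]
scene [187. 241. 207. 260.] conf 0.73 pan [-206. -380.]
scene [212. 264. 231. 285.] conf 0.5 pan [-119. -392.]
wrist [ 75. 303.  92. 353.] conf 0.79 pan [-106. -391.]
wrist [280. 198. 361. 283.] conf 0.66 pan [  27. -339.]
```

Cap A is moving with the fingers. Continuing into the pan.

Emit:
jog_arm:
  increments:
    - {"tx":17,"ty":2,"tz":0,"wx":0,"wy":0,"wz":0,"gripper":0.32}
    - {"tx":35,"ty":5,"tz":0,"wx":0,"wy":0,"wz":0,"gripper":0.32}
    - {"tx":55,"ty":7,"tz":0,"wx":0,"wy":0,"wz":0,"gripper":0.32}
    - {"tx":75,"ty":10,"tz":0,"wx":0,"wy":0,"wz":0,"gripper":0.32}
    - {"tx":95,"ty":12,"tz":0,"wx":0,"wy":0,"wz":0,"gripper":0.32}

```text
time: 12.72
position: [0.6666, -0.0382, -0.023]
tool_rot: [1.965, 2.45, -0.0]
ft_force: [0.3, -0.0, -0.6]
grip_width: 0.32
grip_force: 0.1
```

Emit:
jog_arm:
  increments:
    - {"tx":20,"ty":3,"tz":0,"wx":0,"wy":0,"wz":0,"gripper":0.32}
    - {"tx":40,"ty":6,"tz":0,"wx":0,"wy":0,"wz":0,"gripper":0.32}
    - {"tx":60,"ty":9,"tz":0,"wx":0,"wy":0,"wz":0,"gripper":0.32}
    - {"tx":80,"ty":12,"tz":0,"wx":0,"wy":0,"wz":0,"gripper":0.32}
    - {"tx":100,"ty":15,"tz":0,"wx":0,"wy":0,"wz":0,"gripper":0.32}

```text
time: 13.13
position: [0.6594, 0.0628, -0.023]
tool_rot: [1.965, 2.45, -0.0]
ft_force: [-0.7, -0.5, -0.4]
grip_width: 0.321
grip_force: 0.1
```

Emit:
jog_arm:
  increments:
    - {"tx":20,"ty":2,"tz":0,"wx":0,"wy":0,"wz":0,"gripper":0.32}
    - {"tx":38,"ty":4,"tz":0,"wx":0,"wy":0,"wz":0,"gripper":0.32}
    - {"tx":54,"ty":6,"tz":0,"wx":0,"wy":0,"wz":0,"gripper":0.32}
    - {"tx":69,"ty":7,"tz":0,"wx":0,"wy":0,"wz":0,"gripper":0.32}
    - {"tx":84,"ty":7,"tz":0,"wx":0,"wy":0,"wz":0,"gripper":0.32}

```text
time: 13.55
position: [0.648, 0.1468, -0.0231]
tool_rot: [1.964, 2.451, -0.0]
ft_force: [0.4, -0.1, -0.1]
grip_width: 0.32
grip_force: 0.1
```

```bash
python3 -c "
from h import *
tcp();caps();caps('scene');caps('wrist')"
```

```text
t 13.55 pan xy [ 60.7 -94.8] z -23.076218266778124 yaw err -0.0022232816449137827 tilt [-0.001  0.001 -1.   ] grip 0.319670206837953 [ 0.36165965 -0.13551452 -0.1218357 ]
top [437. 270. 465. 289.] conf 0.83 pan [-128. -398.]
scene [189. 242. 207. 259.] conf 0.81 pan [-206. -380.]
scene [212. 263. 230. 286.] conf 0.69 pan [-119. -395.]
scene [375. 224. 391. 234.] conf 0.49 pan [ 61. -75.]
wrist [278. 203. 360. 288.] conf 0.89 pan [ 59. -66.]
```

Emit:
jog_arm:
  increments:
    - {"tx":12,"ty":0,"tz":0,"wx":0,"wy":0,"wz":0,"gripper":0.32}
    - {"tx":24,"ty":0,"tz":0,"wx":0,"wy":0,"wz":0,"gripper":0.32}
    - {"tx":36,"ty":0,"tz":0,"wx":0,"wy":0,"wz":0,"gripper":0.32}
    - {"tx":48,"ty":0,"tz":0,"wx":0,"wy":0,"wz":0,"gripper":0.32}
    - {"tx":58,"ty":0,"tz":0,"wx":0,"wy":0,"wz":0,"gripper":0.32}

```text
time: 14.27
position: [0.6342, 0.2065, -0.0233]
tool_rot: [-1.96, -2.454, -0.001]
ft_force: [0.4, -0.3, 0.2]
grip_width: 0.32
grip_force: 0.2
```

Emit:
jog_arm:
  increments:
    - {"tx":8,"ty":0,"tz":0,"wx":0,"wy":0,"wz":0,"gripper":0.32}
    - {"tx":15,"ty":0,"tz":0,"wx":0,"wy":0,"wz":0,"gripper":0.32}
    - {"tx":20,"ty":0,"tz":0,"wx":0,"wy":0,"wz":0,"gripper":0.32}
    - {"tx":23,"ty":0,"tz":0,"wx":0,"wy":0,"wz":0,"gripper":0.32}
    - {"tx":23,"ty":0,"tz":0,"wx":0,"wy":0,"wz":0,"gripper":0.32}

```text
time: 14.68
position: [0.6296, 0.227, -0.0233]
tool_rot: [-1.962, -2.454, -0.0]
ft_force: [0.3, -0.2, 0.5]
grip_width: 0.324
grip_force: 0.0
```

Emit:
jog_arm:
  increments:
    - {"tx":-15,"ty":0,"tz":0,"wx":0,"wy":0,"wz":0,"gripper":0.32}
    - {"tx":-35,"ty":0,"tz":-15,"wx":0,"wy":0,"wz":0,"gripper":0.32}
    - {"tx":-60,"ty":-10,"tz":-40,"wx":0,"wy":0,"wz":0,"gripper":0.32}
    - {"tx":-90,"ty":-25,"tz":-60,"wx":0,"wy":0,"wz":0,"gripper":0.32}
    - {"tx":-120,"ty":-45,"tz":-70,"wx":0,"wy":0,"wz":0,"gripper":0.32}

```text
time: 15.1
position: [0.615, 0.0943, 0.0507]
tool_rot: [1.964, 2.446, 0.005]
ft_force: [1.4, -0.6, 1.3]
grip_width: 0.316
grip_force: 0.0
```

```bash
python3 -c "
from h import *
tcp();caps();caps('scene');caps('wrist')"
```

```text
t 15.1 pan xy [  17.1 -138.7] z 50.718094093672846 yaw err -0.003566087136153695 tilt [-0.002  0.006 -1.   ] grip 0.3157902501368423 [ 1.35693549 -0.5671007   1.34212828]
top [196. 220. 218. 246.] conf 0.83 pan [62. 13.]
scene [211. 265. 229. 286.] conf 0.62 pan [-118. -397.]
scene [189. 243. 207. 261.] conf 0.55 pan [-202. -381.]
scene [392. 198. 412. 214.] conf 0.47 pan [56.  8.]
wrist [358.   0. 426.  65.] conf 0.81 pan [61.  7.]
```

Cap A is in the pan at pan (62,13). Now cap B.

Emit:
jog_arm:
  increments:
    - {"tx":-32,"ty":-16,"tz":0,"wx":0,"wy":0,"wz":0,"gripper":0.32}
    - {"tx":-66,"ty":-32,"tz":0,"wx":0,"wy":0,"wz":0,"gripper":0.32}
    - {"tx":-100,"ty":-48,"tz":0,"wx":0,"wy":0,"wz":0,"gripper":0.32}
    - {"tx":-134,"ty":-64,"tz":0,"wx":0,"wy":0,"wz":0,"gripper":0.32}
    - {"tx":-168,"ty":-80,"tz":0,"wx":0,"wy":0,"wz":0,"gripper":0.32}

```text
time: 15.82
position: [0.5706, -0.0828, 0.0464]
tool_rot: [-1.959, -2.455, 0.001]
ft_force: [0.3, -0.0, 1.3]
grip_width: 0.323
grip_force: 0.0
```

Emit:
jog_arm:
  increments:
    - {"tx":-34,"ty":-16,"tz":0,"wx":0,"wy":0,"wz":0,"gripper":0.32}
    - {"tx":-68,"ty":-32,"tz":0,"wx":0,"wy":0,"wz":0,"gripper":0.32}
    - {"tx":-100,"ty":-48,"tz":0,"wx":0,"wy":0,"wz":0,"gripper":0.32}
    - {"tx":-125,"ty":-60,"tz":0,"wx":0,"wy":0,"wz":0,"gripper":0.32}
    - {"tx":-132,"ty":-62,"tz":0,"wx":0,"wy":0,"wz":0,"gripper":0.32}

```text
time: 16.23
position: [0.5372, -0.2305, 0.0468]
tool_rot: [1.969, 2.446, -0.005]
ft_force: [-0.9, -0.7, 0.1]
grip_width: 0.322
grip_force: 0.0
```

```bash
python3 -c "
from h import *
vision.get_image('wrist');vision.get_image('wrist');tcp()"
```

```text
t 16.3333 pan xy [-127.6 -434.9] z 46.50780950530105 yaw err -0.0033583439979845142 tilt [-0.001 -0.001 -1.   ] grip 0.3172688981260499 [0.68181169 0.96873019 0.09657014]
```

Emit:
jog_arm:
  increments:
    - {"tx":-9,"ty":4,"tz":12,"wx":0,"wy":0,"wz":0,"gripper":0.32}
    - {"tx":-9,"ty":4,"tz":30,"wx":0,"wy":0,"wz":0,"gripper":0.32}
    - {"tx":-9,"ty":4,"tz":48,"wx":0,"wy":0,"wz":0,"gripper":0.32}
    - {"tx":-9,"ty":4,"tz":60,"wx":0,"wy":0,"wz":0,"gripper":0.32}
    - {"tx":-9,"ty":4,"tz":65,"wx":0,"wy":0,"wz":0,"gripper":0.32}

```text
time: 16.75
position: [0.5448, -0.2294, -0.0207]
tool_rot: [-1.956, -2.453, 0.001]
ft_force: [0.7, 0.1, -0.4]
grip_width: 0.32
grip_force: 0.0
```

Emit:
jog_arm:
  increments:
    - {"tx":0,"ty":0,"tz":2,"wx":0,"wy":0,"wz":0,"gripper":0.32}
    - {"tx":0,"ty":0,"tz":4,"wx":0,"wy":0,"wz":0,"gripper":0.32}
    - {"tx":0,"ty":0,"tz":5,"wx":0,"wy":0,"wz":0,"gripper":0.32}
    - {"tx":0,"ty":0,"tz":5,"wx":0,"wy":0,"wz":0,"gripper":0.32}
    - {"tx":0,"ty":0,"tz":5,"wx":0,"wy":0,"wz":0,"gripper":0.32}

```text
time: 17.17
position: [0.5459, -0.2327, -0.0225]
tool_rot: [1.962, 2.452, 0.001]
ft_force: [0.1, 0.7, 0.0]
grip_width: 0.318
grip_force: 0.0
```

```bash
python3 -c "
from h import *
tcp();caps('scene');caps('wrist')"
```

```text
t 17.1667 pan xy [-122.3 -442.5] z -22.540888679217378 yaw err -0.0006387390556086003 tilt [-0.     0.001 -1.   ] grip 0.3178107000485015 [0.07640443 0.74378562 0.01762113]
scene [395. 198. 411. 213.] conf 0.83 pan [56. 13.]
wrist [275. 171. 356. 257.] conf 0.88 pan [-125. -397.]
wrist [ 97. 137. 192. 222.] conf 0.62 pan [-207. -380.]
```

Emit:
jog_arm:
  increments:
    - {"tx":8,"ty":1,"tz":0,"wx":0,"wy":0,"wz":0,"gripper":0.32}
    - {"tx":20,"ty":3,"tz":0,"wx":0,"wy":0,"wz":0,"gripper":0.32}
    - {"tx":35,"ty":5,"tz":0,"wx":0,"wy":0,"wz":0,"gripper":0.32}
    - {"tx":53,"ty":7,"tz":0,"wx":0,"wy":0,"wz":0,"gripper":0.32}
    - {"tx":72,"ty":10,"tz":0,"wx":0,"wy":0,"wz":0,"gripper":0.32}

```text
time: 17.78
position: [0.5389, -0.1585, -0.0233]
tool_rot: [-1.963, -2.452, -0.0]
ft_force: [0.3, -0.8, 0.6]
grip_width: 0.323
grip_force: 0.1
```

Emit:
jog_arm:
  increments:
    - {"tx":19,"ty":2,"tz":0,"wx":0,"wy":0,"wz":0,"gripper":0.32}
    - {"tx":38,"ty":5,"tz":0,"wx":0,"wy":0,"wz":0,"gripper":0.32}
    - {"tx":57,"ty":7,"tz":0,"wx":0,"wy":0,"wz":0,"gripper":0.32}
    - {"tx":76,"ty":9,"tz":0,"wx":0,"wy":0,"wz":0,"gripper":0.32}
    - {"tx":95,"ty":12,"tz":0,"wx":0,"wy":0,"wz":0,"gripper":0.32}

```text
time: 18.2
position: [0.5295, -0.0624, -0.0233]
tool_rot: [-1.961, -2.453, -0.001]
ft_force: [0.3, -0.4, 0.3]
grip_width: 0.321
grip_force: 0.1
```

Emit:
jog_arm:
  increments:
    - {"tx":16,"ty":7,"tz":0,"wx":0,"wy":0,"wz":0,"gripper":0.32}
    - {"tx":32,"ty":14,"tz":0,"wx":0,"wy":0,"wz":0,"gripper":0.32}
    - {"tx":48,"ty":21,"tz":0,"wx":0,"wy":0,"wz":0,"gripper":0.32}
    - {"tx":64,"ty":29,"tz":0,"wx":0,"wy":0,"wz":0,"gripper":0.32}
    - {"tx":80,"ty":36,"tz":0,"wx":0,"wy":0,"wz":0,"gripper":0.32}

```text
time: 18.62
position: [0.5474, 0.0237, -0.0232]
tool_rot: [-1.961, -2.454, -0.001]
ft_force: [1.3, -0.6, -0.0]
grip_width: 0.319
grip_force: 0.1
```

```bash
python3 -c "
from h import *
tcp();caps('scene');caps('wrist')"
```

```text
t 18.6167 pan xy [ -64.5 -192.8] z -23.22876571155196 yaw err 0.0006773628640412976 tilt [ 0.001 -0.    -1.   ] grip 0.3193495727112372 [ 1.28477392 -0.56888394 -0.04079371]
scene [187. 242. 206. 258.] conf 0.72 pan [-206. -381.]
scene [397. 199. 413. 216.] conf 0.55 pan [63. 10.]
wrist [283. 208. 362. 290.] conf 0.96 pan [ -63. -163.]
```

Cap B is following. Continuing.

Emit:
jog_arm:
  increments:
    - {"tx":16,"ty":7,"tz":0,"wx":0,"wy":0,"wz":0,"gripper":0.32}
    - {"tx":32,"ty":14,"tz":0,"wx":0,"wy":0,"wz":0,"gripper":0.32}
    - {"tx":48,"ty":21,"tz":0,"wx":0,"wy":0,"wz":0,"gripper":0.32}
    - {"tx":64,"ty":29,"tz":0,"wx":0,"wy":0,"wz":0,"gripper":0.32}
    - {"tx":80,"ty":36,"tz":0,"wx":0,"wy":0,"wz":0,"gripper":0.32}

```text
time: 19.23
position: [0.5653, 0.1061, -0.0231]
tool_rot: [1.965, 2.45, -0.001]
ft_force: [-0.4, -0.6, 0.4]
grip_width: 0.32
grip_force: 0.1
```

Emit:
jog_arm:
  increments:
    - {"tx":13,"ty":6,"tz":0,"wx":0,"wy":0,"wz":0,"gripper":0.32}
    - {"tx":25,"ty":11,"tz":0,"wx":0,"wy":0,"wz":0,"gripper":0.32}
    - {"tx":36,"ty":17,"tz":0,"wx":0,"wy":0,"wz":0,"gripper":0.32}
    - {"tx":47,"ty":22,"tz":0,"wx":0,"wy":0,"wz":0,"gripper":0.32}
    - {"tx":58,"ty":26,"tz":0,"wx":0,"wy":0,"wz":0,"gripper":0.32}

```text
time: 19.65
position: [0.5784, 0.1699, -0.0232]
tool_rot: [1.964, 2.452, -0.0]
ft_force: [-0.3, -0.5, -0.2]
grip_width: 0.32
grip_force: 0.1
```

```bash
python3 -c "
from h import *
tcp();caps('scene');caps('wrist')"
```

```text
t 19.65 pan xy [ -2.1 -56.9] z -23.219934985976618 yaw err -0.001365394896721328 tilt [-0.  0. -1.] grip 0.319925396534133 [-0.28476239 -0.52128598 -0.19581765]
scene [188. 240. 206. 261.] conf 0.69 pan [-205. -382.]
scene [398. 198. 413. 215.] conf 0.66 pan [61. 11.]
wrist [279. 214. 361. 295.] conf 0.85 pan [ -2. -30.]
wrist [406. 128. 500. 219.] conf 0.69 pan [61. 11.]
```

Emit:
jog_arm:
  increments:
    - {"tx":10,"ty":0,"tz":0,"wx":0,"wy":0,"wz":0,"gripper":0.32}
    - {"tx":20,"ty":0,"tz":0,"wx":0,"wy":0,"wz":0,"gripper":0.32}
    - {"tx":30,"ty":0,"tz":0,"wx":0,"wy":0,"wz":0,"gripper":0.32}
    - {"tx":37,"ty":0,"tz":0,"wx":0,"wy":0,"wz":0,"gripper":0.32}
    - {"tx":40,"ty":0,"tz":0,"wx":0,"wy":0,"wz":0,"gripper":0.32}

```text
time: 20.27
position: [0.5686, 0.2109, -0.0233]
tool_rot: [-1.959, -2.455, -0.001]
ft_force: [-0.5, 0.9, 1.0]
grip_width: 0.322
grip_force: 0.1
```

Emit:
jog_arm:
  increments:
    - {"tx":-15,"ty":0,"tz":0,"wx":0,"wy":0,"wz":0,"gripper":0.32}
    - {"tx":-35,"ty":0,"tz":-15,"wx":0,"wy":0,"wz":0,"gripper":0.32}
    - {"tx":-60,"ty":-15,"tz":-40,"wx":0,"wy":0,"wz":0,"gripper":0.32}
    - {"tx":-90,"ty":-30,"tz":-60,"wx":0,"wy":0,"wz":0,"gripper":0.32}
    - {"tx":-120,"ty":-50,"tz":-70,"wx":0,"wy":0,"wz":0,"gripper":0.32}

```text
time: 20.68
position: [0.5492, 0.0777, 0.0503]
tool_rot: [1.962, 2.449, 0.005]
ft_force: [0.7, -0.9, 0.2]
grip_width: 0.316
grip_force: 0.0
```

Emit:
jog_arm:
  increments:
    - {"tx":-32,"ty":-16,"tz":0,"wx":0,"wy":0,"wz":0,"gripper":0.32}
    - {"tx":-66,"ty":-34,"tz":0,"wx":0,"wy":0,"wz":0,"gripper":0.32}
    - {"tx":-100,"ty":-52,"tz":0,"wx":0,"wy":0,"wz":0,"gripper":0.32}
    - {"tx":-134,"ty":-70,"tz":0,"wx":0,"wy":0,"wz":0,"gripper":0.32}
    - {"tx":-168,"ty":-88,"tz":0,"wx":0,"wy":0,"wz":0,"gripper":0.32}

```text
time: 21.1
position: [0.4968, -0.1061, 0.0479]
tool_rot: [1.965, 2.45, 0.002]
ft_force: [-0.4, -1.3, -0.7]
grip_width: 0.324
grip_force: 0.0
```

Emit:
jog_arm:
  increments:
    - {"tx":-34,"ty":-17,"tz":0,"wx":0,"wy":0,"wz":0,"gripper":0.32}
    - {"tx":-68,"ty":-34,"tz":0,"wx":0,"wy":0,"wz":0,"gripper":0.32}
    - {"tx":-100,"ty":-50,"tz":0,"wx":0,"wy":0,"wz":0,"gripper":0.32}
    - {"tx":-122,"ty":-62,"tz":0,"wx":0,"wy":0,"wz":0,"gripper":0.32}
    - {"tx":-125,"ty":-64,"tz":0,"wx":0,"wy":0,"wz":0,"gripper":0.32}

```text
time: 21.52
position: [0.4596, -0.2466, 0.0483]
tool_rot: [1.974, 2.441, -0.003]
ft_force: [-0.3, -0.9, 0.4]
grip_width: 0.323
grip_force: 0.0
```

```bash
python3 -c "
from h import *
vision.get_image('wrist');caps('top');caps('scene');caps('wrist');tcp()"
```

```text
top [438. 313. 462. 336.] conf 0.8 pan [-205. -375.]
top [198. 224. 218. 242.] conf 0.78 pan [63. 12.]
top [202. 257. 228. 278.] conf 0.67 pan [-2. 11.]
scene [377. 188. 391. 205.] conf 0.67 pan [5. 8.]
scene [189. 242. 206. 261.] conf 0.64 pan [-203. -384.]
scene [396. 198. 413. 215.] conf 0.48 pan [60. 10.]
wrist [283. 157. 342. 216.] conf 0.95 pan [-210. -379.]
t 21.8667 pan xy [-203.9 -428.9] z 46.80473234613859 yaw err 0.0018667673546794439 tilt [ 0.001  0.    -1.   ] grip 0.32389703464985153 [-0.1768231   0.63039158  0.57197929]
```

Caps A and B are in the pan, at (63,12) and (-2,11). Now cap C.

Emit:
jog_arm:
  increments:
    - {"tx":0,"ty":-2,"tz":12,"wx":0,"wy":0,"wz":0,"gripper":0.32}
    - {"tx":0,"ty":-2,"tz":30,"wx":0,"wy":0,"wz":0,"gripper":0.32}
    - {"tx":0,"ty":-2,"tz":48,"wx":0,"wy":0,"wz":0,"gripper":0.32}
    - {"tx":0,"ty":-2,"tz":60,"wx":0,"wy":0,"wz":0,"gripper":0.32}
    - {"tx":0,"ty":-2,"tz":65,"wx":0,"wy":0,"wz":0,"gripper":0.32}

```text
time: 22.28
position: [0.4591, -0.238, -0.0207]
tool_rot: [-1.96, -2.451, 0.003]
ft_force: [-0.1, 1.0, -0.2]
grip_width: 0.319
grip_force: 0.0
```

Emit:
jog_arm:
  increments:
    - {"tx":0,"ty":0,"tz":2,"wx":0,"wy":0,"wz":0,"gripper":0.32}
    - {"tx":0,"ty":0,"tz":4,"wx":0,"wy":0,"wz":0,"gripper":0.32}
    - {"tx":0,"ty":0,"tz":5,"wx":0,"wy":0,"wz":0,"gripper":0.32}
    - {"tx":0,"ty":0,"tz":5,"wx":0,"wy":0,"wz":0,"gripper":0.32}
    - {"tx":0,"ty":0,"tz":5,"wx":0,"wy":0,"wz":0,"gripper":0.32}

```text
time: 22.7
position: [0.4613, -0.2394, -0.0227]
tool_rot: [1.962, 2.452, 0.001]
ft_force: [-0.0, -0.5, -0.2]
grip_width: 0.32
grip_force: 0.0
```

```bash
python3 -c "
from h import *
tcp();caps('wrist')"
```

```text
t 22.7 pan xy [-206.3 -430.5] z -22.679224331858283 yaw err -0.0005129432179540871 tilt [-0.     0.001 -1.   ] grip 0.3204661063437264 [-0.00541358 -0.54730748 -0.16472609]
wrist [552. 285. 630. 320.] conf 0.77 pan [ -57. -434.]
wrist [274. 159. 358. 246.] conf 0.6 pan [-209. -379.]
```

Emit:
jog_arm:
  increments:
    - {"tx":8,"ty":0,"tz":0,"wx":0,"wy":0,"wz":0,"gripper":0.32}
    - {"tx":18,"ty":0,"tz":0,"wx":0,"wy":0,"wz":0,"gripper":0.32}
    - {"tx":30,"ty":2,"tz":0,"wx":0,"wy":0,"wz":0,"gripper":0.32}
    - {"tx":45,"ty":5,"tz":0,"wx":0,"wy":0,"wz":0,"gripper":0.32}
    - {"tx":60,"ty":10,"tz":0,"wx":0,"wy":0,"wz":0,"gripper":0.32}

```text
time: 23.22
position: [0.4566, -0.1771, -0.0233]
tool_rot: [-1.963, -2.452, -0.001]
ft_force: [0.6, -0.5, 0.5]
grip_width: 0.321
grip_force: 0.1
```

Emit:
jog_arm:
  increments:
    - {"tx":14,"ty":6,"tz":0,"wx":0,"wy":0,"wz":0,"gripper":0.32}
    - {"tx":28,"ty":13,"tz":0,"wx":0,"wy":0,"wz":0,"gripper":0.32}
    - {"tx":42,"ty":20,"tz":0,"wx":0,"wy":0,"wz":0,"gripper":0.32}
    - {"tx":56,"ty":27,"tz":0,"wx":0,"wy":0,"wz":0,"gripper":0.32}
    - {"tx":70,"ty":34,"tz":0,"wx":0,"wy":0,"wz":0,"gripper":0.32}

```text
time: 23.63
position: [0.4748, -0.1007, -0.0233]
tool_rot: [-1.961, -2.453, -0.001]
ft_force: [-0.2, -0.8, -0.7]
grip_width: 0.32
grip_force: 0.1
```

Emit:
jog_arm:
  increments:
    - {"tx":14,"ty":6,"tz":0,"wx":0,"wy":0,"wz":0,"gripper":0.32}
    - {"tx":28,"ty":13,"tz":0,"wx":0,"wy":0,"wz":0,"gripper":0.32}
    - {"tx":42,"ty":20,"tz":0,"wx":0,"wy":0,"wz":0,"gripper":0.32}
    - {"tx":56,"ty":27,"tz":0,"wx":0,"wy":0,"wz":0,"gripper":0.32}
    - {"tx":70,"ty":34,"tz":0,"wx":0,"wy":0,"wz":0,"gripper":0.32}

```text
time: 24.05
position: [0.4925, -0.0251, -0.0232]
tool_rot: [-1.961, -2.453, -0.001]
ft_force: [0.3, 0.7, 0.6]
grip_width: 0.322
grip_force: 0.1
```

```bash
python3 -c "
from h import *
tcp();caps('wrist')"
```

```text
t 24.05 pan xy [-128.8 -228.2] z -23.241463135406487 yaw err 0.00043561555002902264 tilt [ 0.001 -0.    -1.   ] grip 0.32180606228178177 [0.29146479 0.66550394 0.6131028 ]
wrist [279. 216. 358. 296.] conf 0.98 pan [-130. -204.]
```

Emit:
jog_arm:
  increments:
    - {"tx":14,"ty":6,"tz":0,"wx":0,"wy":0,"wz":0,"gripper":0.32}
    - {"tx":28,"ty":13,"tz":0,"wx":0,"wy":0,"wz":0,"gripper":0.32}
    - {"tx":42,"ty":20,"tz":0,"wx":0,"wy":0,"wz":0,"gripper":0.32}
    - {"tx":56,"ty":27,"tz":0,"wx":0,"wy":0,"wz":0,"gripper":0.32}
    - {"tx":70,"ty":34,"tz":0,"wx":0,"wy":0,"wz":0,"gripper":0.32}

```text
time: 24.57
position: [0.5103, 0.0488, -0.0232]
tool_rot: [-1.964, -2.452, 0.0]
ft_force: [-0.8, -0.4, 0.4]
grip_width: 0.324
grip_force: 0.1
```

Emit:
jog_arm:
  increments:
    - {"tx":14,"ty":7,"tz":0,"wx":0,"wy":0,"wz":0,"gripper":0.32}
    - {"tx":28,"ty":14,"tz":0,"wx":0,"wy":0,"wz":0,"gripper":0.32}
    - {"tx":42,"ty":21,"tz":0,"wx":0,"wy":0,"wz":0,"gripper":0.32}
    - {"tx":54,"ty":28,"tz":0,"wx":0,"wy":0,"wz":0,"gripper":0.32}
    - {"tx":66,"ty":34,"tz":0,"wx":0,"wy":0,"wz":0,"gripper":0.32}

```text
time: 24.98
position: [0.53, 0.1218, -0.0232]
tool_rot: [1.962, 2.453, 0.0]
ft_force: [0.4, -0.4, 0.4]
grip_width: 0.322
grip_force: 0.2
```

```bash
python3 -c "
from h import *
tcp();caps('wrist')"
```

```text
t 24.9833 pan xy [-59.8 -93.2] z -23.19651175685973 yaw err -0.00030678960743460437 tilt [-0.  0. -1.] grip 0.32187212080687627 [ 0.35241867 -0.42805537  0.4291599 ]
wrist [532.  37. 640. 137.] conf 0.91 pan [61. 12.]
wrist [280. 214. 359. 298.] conf 0.89 pan [-61. -69.]
wrist [400.  37. 500. 139.] conf 0.79 pan [-3. 10.]
```

Emit:
jog_arm:
  increments:
    - {"tx":12,"ty":0,"tz":0,"wx":0,"wy":0,"wz":0,"gripper":0.32}
    - {"tx":24,"ty":0,"tz":0,"wx":0,"wy":0,"wz":0,"gripper":0.32}
    - {"tx":35,"ty":-1,"tz":0,"wx":0,"wy":0,"wz":0,"gripper":0.32}
    - {"tx":45,"ty":-2,"tz":0,"wx":0,"wy":0,"wz":0,"gripper":0.32}
    - {"tx":54,"ty":-2,"tz":0,"wx":0,"wy":0,"wz":0,"gripper":0.32}

```text
time: 25.5
position: [0.5149, 0.1742, -0.0233]
tool_rot: [-1.962, -2.453, 0.0]
ft_force: [-0.0, -0.6, -0.2]
grip_width: 0.317
grip_force: 0.2
```

Emit:
jog_arm:
  increments:
    - {"tx":8,"ty":0,"tz":0,"wx":0,"wy":0,"wz":0,"gripper":0.32}
    - {"tx":14,"ty":0,"tz":0,"wx":0,"wy":0,"wz":0,"gripper":0.32}
    - {"tx":18,"ty":0,"tz":0,"wx":0,"wy":0,"wz":0,"gripper":0.32}
    - {"tx":20,"ty":0,"tz":0,"wx":0,"wy":0,"wz":0,"gripper":0.32}
    - {"tx":20,"ty":0,"tz":0,"wx":0,"wy":0,"wz":0,"gripper":0.32}

```text
time: 25.92
position: [0.5113, 0.1927, -0.0232]
tool_rot: [-1.962, -2.453, -0.0]
ft_force: [-0.8, -0.3, -0.3]
grip_width: 0.325
grip_force: 0.0
```

Emit:
jog_arm:
  increments:
    - {"tx":-15,"ty":0,"tz":0,"wx":0,"wy":0,"wz":0,"gripper":0.32}
    - {"tx":-35,"ty":0,"tz":-15,"wx":0,"wy":0,"wz":0,"gripper":0.32}
    - {"tx":-65,"ty":0,"tz":-40,"wx":0,"wy":0,"wz":0,"gripper":0.32}
    - {"tx":-95,"ty":0,"tz":-65,"wx":0,"wy":0,"wz":0,"gripper":0.32}
    - {"tx":-125,"ty":0,"tz":-90,"wx":0,"wy":0,"wz":0,"gripper":0.32}

```text
time: 26.33
position: [0.5386, 0.0683, 0.0677]
tool_rot: [-1.964, -2.452, 0.001]
ft_force: [1.4, 0.1, -0.7]
grip_width: 0.319
grip_force: 0.0
```

Emit:
jog_arm:
  increments:
    - {"tx":-30,"ty":0,"tz":-20,"wx":0,"wy":0,"wz":0,"gripper":0.32}
    - {"tx":-60,"ty":0,"tz":-40,"wx":0,"wy":0,"wz":0,"gripper":0.32}
    - {"tx":-85,"ty":0,"tz":-50,"wx":0,"wy":0,"wz":0,"gripper":0.32}
    - {"tx":-100,"ty":0,"tz":-50,"wx":0,"wy":0,"wz":0,"gripper":0.32}
    - {"tx":-100,"ty":0,"tz":-50,"wx":0,"wy":0,"wz":0,"gripper":0.32}

```text
time: 26.75
position: [0.5615, -0.033, 0.1181]
tool_rot: [1.97, 2.443, 0.001]
ft_force: [-0.8, 0.2, -1.0]
grip_width: 0.319
grip_force: 0.0
```

```bash
python3 - <<'E'
from h import *
tcp();t=caps();s=caps('scene')
for n,im in (('top',t),('scene',s)):
    vision.get_image(n)
    for k,z in [('vial_small',.016),('vial_blue',.016),('timer',.01),('blue_rack',.014)]:
        for d in vision.spot_in(n,k): b=d['bbox'];print(n,k,round(d['conf'],2),np.round(b),pt(im,(b[0]+b[2])/2,(b[1]+b[3])/2,z).round(3))
cv2.imwrite('pics/end.png',np.hstack([cv2.resize(t['color'],(400,300)),cv2.resize(s['color'][130:430,150:550],(400,300))]))
E
```

```text
t 26.75 pan xy [ -63.1 -251.2] z 118.13215075298409 yaw err -0.008236575967840443 tilt [-0.002  0.002 -1.   ] grip 0.31904082864814937 [-0.81282357  0.1735877  -0.99227999]
top [212. 285. 236. 311.] conf 0.96 pan [-59.  10.]
top [202. 258. 225. 279.] conf 0.81 pan [-3. 15.]
top [197. 220. 217. 245.] conf 0.69 pan [65. 12.]
scene [354. 178. 368. 195.] conf 0.8 pan [-57.   1.]
scene [374. 184. 389. 204.] conf 0.78 pan [-5.  8.]
scene [394. 198. 412. 218.] conf 0.73 pan [60.  6.]
top vial_small 0.29 [169. 201. 279. 332.] [0.563 0.22  0.016]
top timer 0.65 [270. 125. 309. 162.] [0.789 0.097 0.01 ]
top blue_rack 0.85 [417. 130. 450. 170.] [ 0.769 -0.169  0.014]
scene vial_blue 0.45 [331. 318. 339. 331.] [ 0.782 -0.075  0.016]
scene timer 0.83 [378. 270. 420. 308.] [0.789 0.084 0.01 ]
scene blue_rack 0.73 [274. 331. 311. 363.] [ 0.771 -0.167  0.014]
```

View pics/end.png

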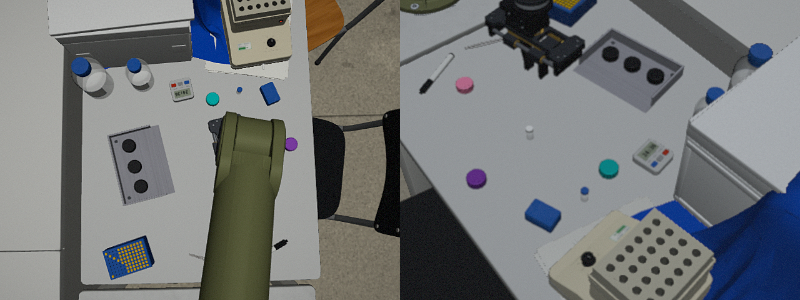

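The last picture shows all three caps flat on the pan floor, at (130,146), (135,166) and (141,186) in its left half. Both vials stand upright, and the timer, block and decoys haven't moved. Handing in.

```bash
python3 -c "
from bench import ctrl
print(ctrl.close_job())"
```

```text
the job is handed in; nothing more can be done
None
```

All three caps are lying flat on the pan floor, pushed only; the vials, timer and cooling block are where they stood, and I handed the job in at about 27 s (limit 72 s).

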